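# Find the bowed board with a straightedge

### The arm

A 7-joint arm with a two-finger parallel gripper is mounted at the origin on the work surface. World frame = base frame: x ahead of the robot, y to its left, z up, the work surface at z = 0. Lengths are in mm, angles in rad, forces in N, time in s.
With the tool pointing down it reaches from about 400 to 875 mm from the base axis. Payload 4.4 kg.
Tool frame: the origin (TCP) lies midway between the tips of the shut fingers; the grasp point (between the pads) lies 19 mm behind it; z points along the fingers, y is the direction in which the jaws open and shut (so a half turn about z gives the same grasp; the last joint's range is limited). The gripper opens to 85 mm and grips with 20 to 120 N. Pads are 22 mm wide; open, the fingers measure 114 mm over their backs; the gripper's body (76 mm by 85 mm) begins 54 mm behind the grasp point. The pads swing forward as they close: fully open they stand 13 mm farther back than shut.
Start: joints at [-1.275, 0.628, 0.038, 1.517, -0.027, 0.996, -0.02], TCP at [230.05, 607.943, 231.313] pointing down, gripper open.
Joint ranges: [-3.06, 3.06], [-0.37, 2.12], [-1.25, 1.32], [0.18, 2.47], [-1.1, 4.24], [0.23, 1.98], [-2.94, 2.94]. Speed limits (rad/s): [2.57, 2.57, 3.14, 3.14, 3.14, 3.14, 3.14].

### API

Orientations are given as a unit quaternion [x, y, z, w].
In Python, from workcell import bot gives the robot as it stands.
- The arm moves only by the tool apply_moves, never from a script. Its argument "plan" is a list of rows, each a list of 7 numbers: the shift along the world's x, y, z in m, then the turn, a rotation vector about the world's x, y, z in rad, then the finger opening in m, from 0 to 0.0854. In form: [[x, y, z, rx, ry, rz, hand], ...]. A call has 1 to 10 rows; each row shifts and turns the commanded pose from where the row before left it; what a row does not reach is not made up. A row lasts 1/12 s, in which the tool goes at most 41.7 mm and 7.16 degrees, less where a joint would pass 70% of its speed; a pose out of reach is approached as far as the arm can. A call is refused whole if a number of a shift passes 0.0417 or a number of a turn 0.125, either way. A call with a gripper value outside its range is refused whole. The fingers move at their own pace and stop on an object; "force" is the grip in N (left out, the last holds). Time passes only in rows, so rows that do not move let the fingers close. It gives the time, the measured TCP pose, the force and the opening at its end, in the units of the state.
- bot.read_state(): the state, without advancing time (a new reading comes with each control period).
- bot.grab_frame(name): name is "scene" or "top" or "wrist"; returns the picture (480x640x3 uint8, red, green, blue); there is no depth.
- bot.camera_params(name): a dict with "camera_matrix" (3x3 intrinsics, pixels), "dist_coeffs" ([k1, k2, p1, p2, k3] as OpenCV has them; the pictures are not rectified), "xyz" and "orientation" of the camera in the world; the wrist camera has in their place "tool_from_camera" (4x4, takes a point from camera to tool coordinates, whose origin is the TCP and whose axes are the flange's). Camera axes: x right, y down, z forward; pixel columns grow to the right and rows downward; lengths in mm; the calibration is good to about 2 mm. A picture is of the moment at which its call begins: read the wrist's pose just before it. camera_params takes no time and is no camera call.
- bot.finish_job(): hands the job in, once; it reports no verdict.
Trained networks look in the newest picture that a camera, given by its name, has taken for a name from the list of things; names that differ only in an ending like _2 or _b are one class to them, and where a whole thing is asked for, a point or a joint stands for the part that bears it (a point fixed in the world has none). Each returns a list of dicts, best first, with "confidence" (0 to 1); they miss things now and then, are a little off and sometimes report something else, mostly with a low value. They report only what shows in the picture. A call takes as long as a camera call.
- bot.silhouettes(name, camera): "region" (480x640 bool, what is visible of it) and "bbox" ([left, top, right, bottom] in pixels, round what is visible of it).
The state is a dict: "time": time; "joints": joint angles; "joint_vel": joint speeds; "effort": joint torques, N m; "ee_pos": TCP position; "eef_rot": TCP orientation; "wrist_force": force on the tool from outside, world axes, zero at the start; "moment": the same for the moment, N m; "finger_gap": finger opening in mm.
Only numpy, scipy, OpenCV 4.12 (cv2) and the standard library are available. Lean on these libraries where they do the work, as an engineer would, in place of code of your own. Each camera call takes 0.05 s, during which the arm holds its last target. There are 200 camera calls.

### The job

One of the two planed boards on the rubber mat is bowed and stands up in the middle; the other is flat. Lay the straightedge lengthwise along the middle of either board and let go of it, then press its red-capped end down lightly with the closed fingers (about 10 N, held for a moment) and after that its black-capped end, to feel whether it rocks; checking one board is enough, and a knock or push of more than 50 N would mark the planed faces. Lay the bowed board flat in the red tray, leave the flat one where it is on the mat, and leave the straightedge lying level, on the bench or on the flat board.

Things in the scene. Friction and masses are not known exactly. Their poses are not given: they have to be found in the camera images.
- mat: Black anti-slip rubber mat, 300 x 220 x 4 mm, fixed to the bench; origin at the centre of its underside, x along its length. On it lie, loose and side by side along x with 60 mm between them, two planed boards that look alike, each of four light and brown lengths glued end to end: 260 mm long, 60 mm wide, about 20 mm thick, 0.2 kg each. Either of them may be the bowed one.
- place_1 (a point): Point on the mat's top under the middle of one board (within 6 mm). x: along the board (within 0.03 rad), y: across it, z: up. The flat board's top is 20 mm above this point all along; the bowed one's (bowed lengthwise, hollow below) 18.8 mm at its ends, 21.3 mm in the middle.
- place_2 (a point): The same under the other board, 120 mm from place_1. A straightedge laid on the bowed board rocks: while one end is pressed down, the other stands 3.5 to 5.5 mm higher than when it is itself pressed down. On the flat board the difference is under 1 mm.
- edge_mid (a point): Centre (half-way up) of the straightedge: an aluminium box section 280 mm long, 28 mm wide, 36 mm high, 0.3 kg, with a red plastic cap on one end and a black one on the other, loose. It starts standing on the bench on its 28 mm wide face. x: along it, towards the red end; z: up. Grip it across its 28 mm width.
- edge_red (a point): Point on the top face of the straightedge, 115 mm from its middle, next to the red cap: where to press. This is inside the board's length when it lies centred, so it cannot tip over the board's end. A steady press of about 10 N for half a second is right; under 5 N or over 15 N does not count. Same axes as edge_mid.
- edge_black (a point): The same at the black-capped end.
- tray_in (a point): Centre of the inner floor of the red tray, 5 mm above the bench; tray fixed, open above, inside 310 x 110 mm, rim 30 mm above the bench, walls 5 mm. x: along its length. The bowed board belongs here, lying flat along it, either way round.
- screwdriver: Screwdriver with a cream handle on the bench between the mat and the slab; not to be disturbed.
- wrench: Steel wrench on the bench between the mat and the slab; not to be disturbed. The live-edge slab along the far edge of the bench (fixed, 38 mm thick, from x = 0.78 m on) carries a pencil and an orange trim router 190 mm tall.

How it is judged:
By the outcome, as a careful person would: the job done as asked, in the order asked, and still so for the second after the job is handed in, with the robot touching nothing.
It also fails if it takes over 72 s, if anything falls off the work surface, if the arm or the gripper's body presses on something with over 40 N, if the wrist force passes 120 N, or if a joint passes its speed limit or range.

## Working session

There is one attempt and no reset: what is moved stays moved. The work goes in short steps, Python scripts to look and compute and a tool call to move; the robot and the scene stay as the last step left them, time stands still between calls to the robot, and variables do not carry over. Pictures are saved under pics/ and viewed, about 8 in all and at most 12, crops included, and the job is handed in when it is done.

Besides the shell and the picture viewer there is one more tool, called after ">>>" as name(argument=value, ...), one argument or row to a line, values as JSON. apply_moves: Moves the arm, as the interface text tells. Its arguments: {"type":"object","properties":{"plan":{"type":"array","items":{"type":"array","items":{"type":"number"}}},"force":{"type":"number"}},"required":["plan"]}

```bash
mkdir -p pics; ls; cat > h.py <<'E'
import numpy as np, cv2
from scipy.spatial.transform import Rotation as R
from workcell import bot
def cam(name):
    p=bot.camera_params(name);K=np.array(p["camera_matrix"],float);D=np.array(p["dist_coeffs"],float)
    if name=="wrist":
        s=bot.read_state();T=np.eye(4);T[:3,:3]=R.from_quat(s["eef_rot"]).as_matrix();T[:3,3]=s["ee_pos"]
        C=T@np.array(p["tool_from_camera"]);return K,D,C[:3,:3],C[:3,3]
    return K,D,R.from_quat(p["orientation"]).as_matrix(),np.array(p["xyz"],float)
def toworld(uv,z,c):
    K,D,Rm,t=c
    n=cv2.undistortPoints(np.array(uv,float).reshape(-1,1,2),K,D).reshape(-1,2)
    d=np.c_[n,np.ones(len(n))]@Rm.T
    return t+d*((z-t[2])/d[:,2])[:,None]
def topix(P,c):
    K,D,Rm,t=c
    return cv2.projectPoints(np.array(P,float).reshape(-1,3),cv2.Rodrigues(Rm.T)[0],-Rm.T@t,K,D)[0].reshape(-1,2)
def snap(name,f=None):
    im=bot.grab_frame(name)
    if f: cv2.imwrite("pics/"+f,im[:,:,::-1])
    return im
E
python3 - <<'E'
from h import *
for n in("scene","top"):
    snap(n,n+"0.png"); c=cam(n); print(n,c[3],c[2][:,2],c[0][0,0])
    for o in ("mat","edge_mid","place_1","tray_in","screwdriver","wrench"):
        try:
            for r in bot.silhouettes(o,n)[:3]: print(o,round(r["confidence"],2),r["bbox"],r["region"].sum())
        except Exception as e: print(o,e)
print(bot.read_state(), bot.camera_params("wrist")["tool_from_camera"])
E
```

```text
pics
scene [1264.79586538   -4.85982483  770.62788859] [-0.688648    0.01119315 -0.72500941] 508.37858133777576
mat 0.88 [239.6, 200.1, 393.2, 279.9] 4486
edge_mid 0.81 [117.8, 176.7, 185.4, 287.0] 2232
edge_mid 0.3 [236.9, 199.3, 390.1, 280.3] 4331
place_1 0.61 [237.0, 199.3, 390.4, 281.0] 4224
tray_in 0.76 [422.6, 180.3, 529.7, 301.8] 7701
tray_in 0.63 [117.0, 177.0, 185.6, 285.1] 2429
screwdriver 0.87 [336.6, 306.9, 444.6, 326.8] 994
wrench 0.82 [190.4, 314.6, 289.5, 341.3] 1078
wrench 0.33 [238.3, 198.1, 390.1, 282.0] 4205
wrench 0.27 [419.7, 177.6, 529.5, 302.3] 7735
top [ 316.19064431   -9.24899802 1285.04257679] [ 0.21086709  0.01963028 -0.97731762] 538.6438514410828
edge_mid 0.97 [435.5, 227.5, 477.3, 344.0] 1822
place_1 0.64 [228.8, 168.8, 306.5, 184.0] 594
place_1 0.61 [246.5, 213.3, 380.7, 319.3] 5570
tray_in 0.85 [153.0, 185.4, 205.6, 321.6] 7119
screwdriver 0.59 [244.6, 173.5, 307.4, 184.1] 413
wrench 0.59 [339.4, 178.7, 414.1, 193.4] 557
wrench 0.15 [153.5, 182.8, 204.6, 319.1] 7016
{'time': 0.7, 'joints': array([-1.27480907,  0.62837038,  0.03848477,  1.51741873, -0.02
[... 191 characters left out ...]
e-04, -5.63122594e+01,  1.22590117e+00, -1.93754482e+01,
        1.11089222e-02,  1.40734632e-03,  5.45336064e-06]), 'ee_pos': array([230.03670743, 607.94168013, 231.32634521]), 'eef_rot': array([ 1.79930432e-01,  9.83679338e-01,  1.57658866e-05, -1.72725393e-05]), 'wrist_force': array([-0.48567749,  0.45093829,  0.09548781]), 'moment': array([-5.64715733e-02,  2.86567007e-02,  9.68606975e-05]), 'finger_gap': 85.32398105962469} [[ 4.90330054e-04 -9.63737623e-01 -2.66851184e-01  6.81441579e+01]
 [ 9.99999611e-01  6.68239596e-04 -5.75893179e-04 -2.08693685e-01]
 [ 7.33330450e-04 -2.66850797e-01  9.63737575e-01 -1.42945876e+02]
 [ 0.00000000e+00  0.00000000e+00  0.00000000e+00  1.00000000e+00]]
```

```bash
python3 - <<'E'
import cv2,numpy as np
a=cv2.imread("pics/top0.png")[150:360,130:500]; b=cv2.imread("pics/scene0.png")[160:350,90:560]
a=cv2.resize(a,None,fx=2.1,fy=2.1,interpolation=cv2.INTER_CUBIC)[:, :]
cv2.imwrite("pics/t0.png",a)
cv2.imwrite("pics/s0.png",cv2.resize(b,None,fx=1.7,fy=1.7,interpolation=cv2.INTER_CUBIC))
E
```

```text
(no output)
```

View pics/t0.png

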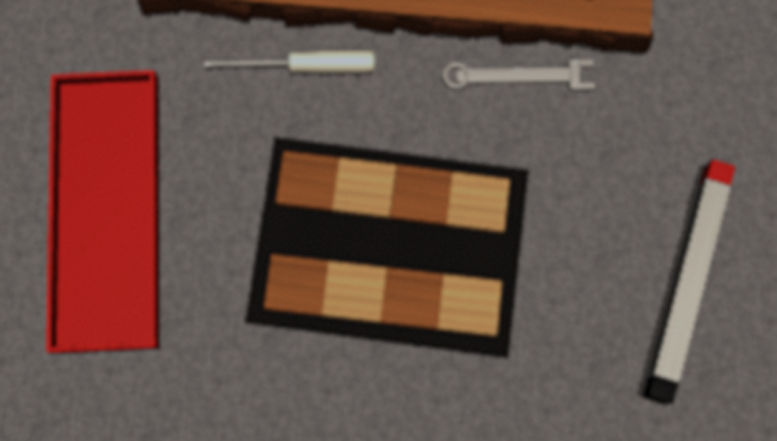

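View pics/s0.png

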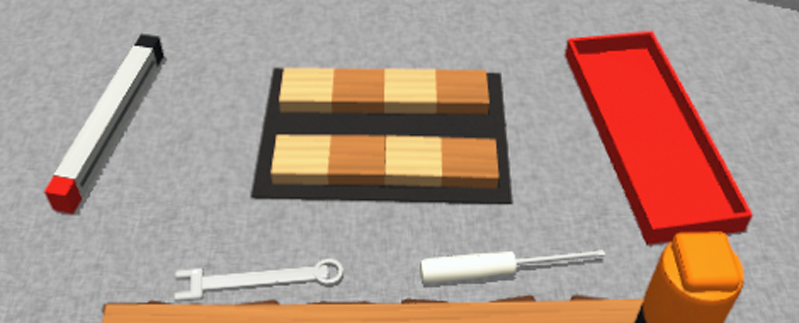

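```bash
cat > loc.py <<'E'
from h import *
def rects(im,c,name):
    hsv=cv2.cvtColor(im,cv2.COLOR_RGB2HSV).astype(int);H,S,V=hsv[...,0],hsv[...,1],hsv[...,2]
    wood=(H>6)&(H<28)&(S>70)&(V>70); red=((H<5)|(H>175))&(S>150)&(V>60); dark=V<45
    out=[]
    for lab,m,z,amin,amax in(("wood",wood,24,1200,6000),("red",red,30,2500,12000),("redcap",red,36,60,700),("white",(S<45)&(V>150),36,700,4000)):
        n,l,st,ce=cv2.connectedComponentsWithStats(cv2.morphologyEx(m.astype(np.uint8),cv2.MORPH_OPEN,np.ones((2,2))))
        for i in range(1,n):
            if amin<st[i,4]<amax:
                ct=max(cv2.findContours((l==i).astype(np.uint8),0,cv2.CHAIN_APPROX_NONE)[0],key=len)
                w=toworld(ct.reshape(-1,2),z,c)[:,:2]
                (x,y),(a,b),_=r=cv2.minAreaRect(w.astype(np.float32))
                p=cv2.boxPoints(r);e=[p[1]-p[0],p[2]-p[1]];e=max(e,key=np.linalg.norm)
                print(name,lab,st[i].tolist(),"c",round(x,1),round(y,1),"size",round(max(a,b),1),round(min(a,b),1),"yaw",round(float(np.arctan2(e[1],e[0])),4))
E
python3 - <<'E'
from loc import *
for n in("top","scene"):
    im=cv2.imread(f"pics/{n}0.png")[:,:,::-1].copy(); rects(im,cam(n),n)
E
```

```text
top wood [262, 223, 112, 39, 2848] c 588.5 1.6 size 263.3 64.6 yaw 1.5311
top wood [257, 272, 113, 39, 3009] c 469.3 2.1 size 262.7 64.2 yaw 1.5428
top red [153, 185, 53, 134, 6816] c 538.2 327.5 size 321.0 121.8 yaw 0.131
top redcap [358, 123, 55, 27, 171] c 866.6 -141.8 size 146.3 10.5 yaw 1.207
top redcap [467, 227, 14, 11, 111] c 641.1 -365.6 size 29.0 22.1 yaw 1.3599
top white [444, 238, 34, 94, 1025] c 516.2 -339.1 size 225.7 25.0 yaw -0.2222
scene wood [563, 0, 77, 136, 3976] c -417.5 1060.6 size 1206.5 255.2 yaw -0.4867
scene wood [255, 201, 124, 27, 3198] c 484.2 5.7 size 261.7 79.9 yaw 1.5601
scene wood [250, 240, 135, 32, 3927] c 600.1 5.1 size 262.1 79.6 yaw 1.5345
scene red [424, 180, 109, 125, 7413] c 553.5 326.2 size 338.0 133.4 yaw 0.1345
scene redcap [118, 265, 21, 21, 329] c 659.9 -354.8 size 60.1 32.6 yaw 0.5014
scene redcap [189, 357, 84, 33, 360] c 863.6 -139.1 size 148.9 7.8 yaw 1.2044
scene white [0, 0, 238, 16, 1423] c -693.2 -825.7 size 1075.0 164.2 yaw 1.4097
scene white [416, 0, 167, 9, 803] c -693.5 765.6 size 730.7 88.6 yaw -1.4392
scene white [0, 449, 71, 31, 1891] c 1025.5 -423.3 size 117.4 45.6 yaw -1.5665
```

The pictures show the red tray at left (y>0), the mat in the middle with its boards running along y, and the straightedge at right with its red end far away. The screwdriver and wrench lie near the slab. I'll fly over the straightedge now.

>>> apply_moves(
  plan=[
    [0.0162, -0.0314, 0, 0, 0, 0, 0.0854],
    [0.0162, -0.0314, 0, 0, 0, 0, 0.0854],
    [0.0162, -0.0314, 0, 0, 0, 0, 0.0854],
    [0.0162, -0.0314, 0, 0, 0, 0, 0.0854],
    [0.0162, -0.0314, 0, 0, 0, 0, 0.0854],
    [0.0162, -0.0314, 0, 0, 0, 0, 0.0854],
    [0.0162, -0.0314, 0, 0, 0, 0, 0.0854],
    [0.0162, -0.0314, 0, 0, 0, 0, 0.0854],
    [0.0162, -0.0314, 0, 0, 0, 0, 0.0854],
    [0.0162, -0.0314, 0, 0, 0, 0, 0.0854],
  ],
)

```text
time: 1.53
ee_pos: [392.7, 292.5, 231.6]
eef_rot: [0.18, 0.984, 0.0, 0.0]
wrist_force: [0.8, -0.7, -0.0]
finger_gap: 85.5
```

>>> apply_moves(
  plan=[
    [0.0162, -0.0314, 0, 0, 0, 0, 0.0854],
    [0.0162, -0.0314, 0, 0, 0, 0, 0.0854],
    [0.0162, -0.0314, 0, 0, 0, 0, 0.0854],
    [0.0048, -0.0359, 0, 0, 0, 0.01, 0.0854],
    [0.0048, -0.0359, 0, 0, 0, 0.01, 0.0854],
    [0.0048, -0.0359, 0, 0, 0, 0.01, 0.0854],
    [0.0048, -0.0359, 0, 0, 0, 0.01, 0.0854],
    [0.0048, -0.0359, 0, 0, 0, 0.01, 0.0854],
    [0.0048, -0.0359, 0, 0, 0, 0.01, 0.0854],
    [0.0048, -0.0359, 0, 0, 0, 0.01, 0.0854],
  ],
)

```text
time: 2.37
ee_pos: [474.4, -53.3, 231.7]
eef_rot: [0.145, 0.989, 0.0, 0.0]
wrist_force: [0.2, 0.3, 0.9]
finger_gap: 85.6
```

>>> apply_moves(
  plan=[
    [0.0048, -0.0359, 0, 0, 0, 0.01, 0.0854],
    [0.0048, -0.0359, 0, 0, 0, 0.01, 0.0854],
    [0.0048, -0.0359, 0, 0, 0, 0.01, 0.0854],
    [0.0048, -0.0359, 0, 0, 0, 0.01, 0.0854],
    [0.0048, -0.0359, 0, 0, 0, 0.01, 0.0854],
    [0.0048, -0.0359, 0, 0, 0, 0.01, 0.0854],
    [0.0048, -0.0359, 0, 0, 0, 0.01, 0.0854],
    [0.0048, -0.0359, 0, 0, 0, 0, 0.0854],
    [0, 0, 0, 0, 0, 0, 0.0854],
  ],
)

```text
time: 3.12
ee_pos: [511.3, -348.5, 231.4]
eef_rot: [0.115, 0.993, -0.004, 0.001]
wrist_force: [-0.8, 0.4, -0.0]
finger_gap: 85.1
```

```bash
python3 - <<'E'
from loc import *
s=bot.read_state();print(s["time"],s["ee_pos"],s["eef_rot"],s["joints"].round(2))
c=cam("wrist");im=snap("wrist","w1.png");rects(im,c,"wrist")
bot.silhouettes
for r in bot.silhouettes("edge_mid","wrist")[:2]:
    print(r["confidence"],r["bbox"])
    ct=max(cv2.findContours(r["region"].astype(np.uint8),0,cv2.CHAIN_APPROX_NONE)[0],key=len)
    print(cv2.minAreaRect(toworld(ct.reshape(-1,2),36,c)[:,:2].astype(np.float32)))
E
```

```text
3.1167 [ 511.29861377 -348.47332034  231.44519057] [ 1.15288490e-01  9.93324964e-01 -3.65833335e-03  8.34265797e-04] [ 0.49  0.58  0.1   1.62 -0.06  0.94  1.94]
wrist redcap [323, 327, 25, 19, 473] c 643.4 -364.8 size 25.8 21.6 yaw 1.3444
wrist redcap [509, 454, 51, 11, 303] c 860.2 -167.8 size 63.2 9.3 yaw 1.2002
wrist white [568, 0, 72, 50, 1322] c 403.1 -78.1 size 60.5 34.9 yaw 1.5329
wrist white [88, 434, 52, 46, 1155] c 745.8 -670.0 size 69.1 62.4 yaw -0.1153
0.84 [318.1, 62.8, 347.3, 342.1]
((517.1488037109375, -337.9318542480469), (29.02022933959961, 277.38543701171875), 77.02449798583984)
```

View pics/w1.png

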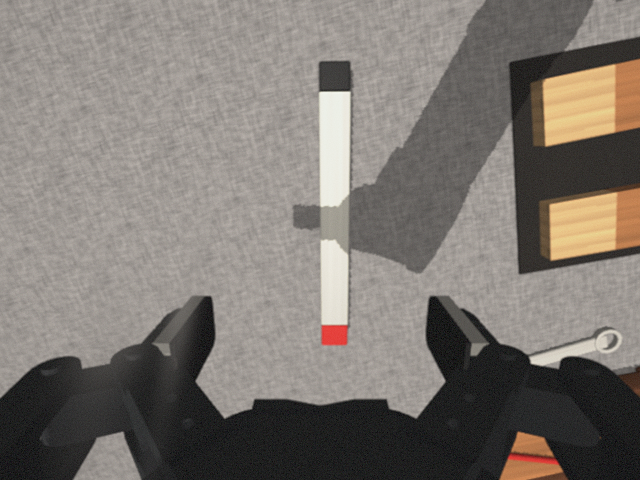

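The wrist view shows the straightedge at columns 320-350, rows 63-345, with its red cap at the bottom. Its middle is at about (517,-338). I'll descend.

>>> apply_moves(
  plan=[
    [0.004, 0, -0.01, 0, 0, 0.003, 0.06],
    [0, 0, -0.03, 0, 0, 0, 0.06],
    [0, 0, -0.03, 0, 0, 0, 0.06],
    [0, 0, -0.03, 0, 0, 0, 0.06],
    [0, 0, -0.03, 0, 0, 0, 0.06],
    [0, 0, -0.03, 0, 0, 0, 0.06],
    [0, 0, -0.015, 0, 0, 0, 0.06],
    [0, 0, 0, 0, 0, 0, 0.06],
    [0, 0, 0, 0, 0, 0, 0.06],
  ],
)

```text
time: 3.97
ee_pos: [516.8, -336.7, 55.5]
eef_rot: [0.108, 0.994, 0.001, -0.001]
wrist_force: [-0.5, -0.6, 0.1]
finger_gap: 60.0
```

```bash
python3 - <<'E'
from loc import *
s=bot.read_state();print(s["time"],s["ee_pos"],s["eef_rot"],s["finger_gap"])
c=cam("wrist");im=snap("wrist","w2.png");rects(im,c,"wrist")
for r in bot.silhouettes("edge_mid","wrist")[:2]:
    print(r["confidence"],r["bbox"])
    ct=max(cv2.findContours(r["region"].astype(np.uint8),0,cv2.CHAIN_APPROX_NONE)[0],key=len)
    print(cv2.minAreaRect(toworld(ct.reshape(-1,2),36,c)[:,:2].astype(np.float32)))
E
```

```text
3.9667 [ 516.75301849 -336.65212036   55.4899326 ] [ 1.08086614e-01  9.94140744e-01  8.63949936e-04 -8.47341617e-04] 59.953307587740106
wrist white [348, 332, 60, 78, 3120] c 571.1 -317.5 size 46.9 31.8 yaw -0.2295
wrist white [111, 413, 72, 67, 1988] c 597.2 -451.5 size 64.6 22.1 yaw -0.8631
wrist white [461, 413, 64, 67, 1966] c 637.0 -265.5 size 62.3 22.0 yaw 0.4218
0.87 [285.8, 1.0, 353.1, 403.4]
((490.13775634765625, -331.7169189453125), (28.75467300415039, 192.5665283203125), 77.33900451660156)
```

>>> apply_moves(
  plan=[
    [0, -0.001, -0.02, 0, 0, 0, 0.06],
    [0, 0, -0.02, 0, 0, 0, 0.06],
    [0, 0, -0.0105, 0, 0, 0, 0.06],
    [0, 0, 0, 0, 0, 0, 0.04],
    [0, 0, 0, 0, 0, 0, 0.02],
    [0, 0, 0, 0, 0, 0, 0.02],
    [0, 0, 0, 0, 0, 0, 0.02],
    [0, 0, 0, 0, 0, 0, 0.02],
    [0, 0, 0, 0, 0, 0, 0.02],
  ],
  force=60,
)

```text
time: 4.82
ee_pos: [517.6, -340.2, 7.3]
eef_rot: [0.109, 0.994, -0.0, 0.001]
wrist_force: [0.3, 0.2, 5.9]
finger_gap: 27.2
```

>>> apply_moves(
  plan=[
    [0, 0, 0.01, 0, 0, 0, 0.02],
    [0, 0, 0.03, 0, 0, 0, 0.02],
    [0, 0, 0.03, 0, 0, 0, 0.02],
    [0, 0, 0.03, 0, 0, 0, 0.02],
    [-0.004, 0.0285, 0, 0, 0, -0.115, 0.02],
    [-0.004, 0.0285, 0, 0, 0, -0.115, 0.02],
    [-0.004, 0.0285, 0, 0, 0, -0.115, 0.02],
    [-0.004, 0.0285, 0, 0, 0, -0.115, 0.02],
    [-0.004, 0.0285, 0, 0, 0, -0.115, 0.02],
    [-0.004, 0.0285, 0, 0, 0, -0.115, 0.02],
  ],
)

```text
time: 5.65
ee_pos: [492.0, -167.4, 106.3]
eef_rot: [0.442, 0.897, 0.0, -0.0]
wrist_force: [0.2, 0.9, -3.1]
finger_gap: 27.2
```

>>> apply_moves(
  plan=[
    [-0.004, 0.0285, 0, 0, 0, -0.115, 0.02],
    [-0.004, 0.0285, 0, 0, 0, -0.115, 0.02],
    [-0.004, 0.0285, 0, 0, 0, -0.115, 0.02],
    [-0.004, 0.0285, 0, 0, 0, -0.115, 0.02],
    [-0.004, 0.0285, 0, 0, 0, -0.115, 0.02],
    [-0.004, 0.0285, 0, 0, 0, -0.118, 0.02],
    [0, 0, 0, 0, 0, 0, 0.02],
    [0, 0, 0, 0, 0, 0, 0.02],
    [0, 0, 0, 0, 0, 0, 0.02],
  ],
)

```text
time: 6.4
ee_pos: [468.9, 2.2, 106.2]
eef_rot: [0.717, 0.697, 0.0, 0.0]
wrist_force: [0.5, -0.4, -3.4]
finger_gap: 27.0
```

```bash
python3 - <<'E'
from loc import *
s=bot.read_state();print(s["time"],s["ee_pos"],s["eef_rot"],s["finger_gap"],s["wrist_force"],s["moment"])
m=R.from_quat(s["eef_rot"]).as_matrix();print("tooly",np.arctan2(m[1,1],m[0,1]))
c=cam("wrist");im=snap("wrist","w3.png");rects(im,c,"wrist")
c=cam("top");im=snap("top","t3.png");rects(im,c,"top")
E
```

```text
6.4 [468.90827574   2.18013524 106.18698289] [7.17420837e-01 6.96639906e-01 2.22234966e-04 3.67803981e-04] 27.037592509419913 [ 0.50072737 -0.41726834 -3.44567915] [-0.00532654 -0.0281588  -0.03245394]
tooly -0.02938965434391601
wrist wood [361, 25, 19, 260, 2496] c 501.1 53.8 size 157.0 6.7 yaw 1.5413
top wood [257, 222, 117, 84, 5205] c 530.5 6.6 size 264.3 203.3 yaw 1.4808
top red [153, 185, 53, 116, 5424] c 559.0 330.2 size 279.0 121.8 yaw 0.1309
top redcap [358, 123, 55, 27, 172] c 866.5 -141.8 size 146.3 10.3 yaw 1.207
top redcap [368, 286, 12, 15, 153] c 475.2 -138.0 size 33.0 25.5 yaw 0.0624
```

View pics/w3.png

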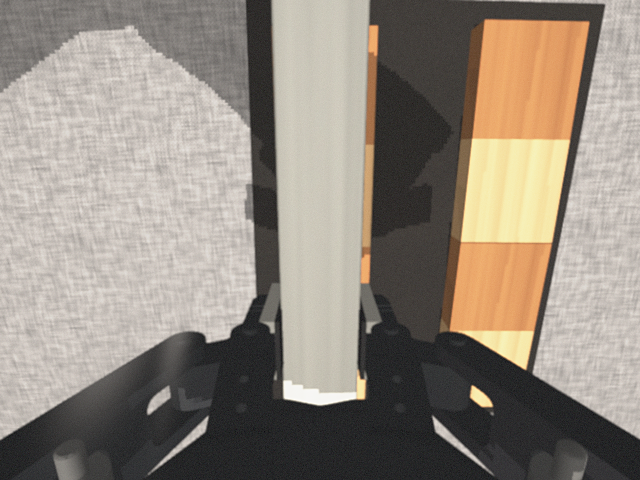

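The wrist view shows the straightedge held over the near board, whose far edge is at column ~372. The estimates put the board's centre at about (472.5, 2.5). I'll shift +3.5 mm in x and lower.

>>> apply_moves(
  plan=[
    [0.0035, 0, -0.01, 0, 0, -0.002, 0.02],
    [0, 0, -0.02, 0, 0, 0, 0.02],
    [0, 0, -0.02, 0, 0, 0, 0.02],
    [0, 0, -0.013, 0, 0, 0, 0.02],
    [0, 0, -0.007, 0, 0, 0, 0.02],
    [0, 0, 0, 0, 0, 0, 0.02],
    [0, 0, 0, 0, 0, 0, 0.02],
  ],
)

```text
time: 7.08
ee_pos: [472.2, 1.4, 35.6]
eef_rot: [0.719, 0.695, -0.0, -0.0]
wrist_force: [0.2, 0.1, -2.2]
finger_gap: 27.0
```

>>> apply_moves(
  plan=[
    [0, 0, -0.001, 0, 0, 0, 0.02],
    [0, 0, 0, 0, 0, 0, 0.02],
  ],
)

```text
time: 7.25
ee_pos: [472.7, 2.0, 35.4]
eef_rot: [0.719, 0.695, 0.0, 0.001]
wrist_force: [0.1, 0.4, -2.5]
finger_gap: 27.0
```

>>> apply_moves(
  plan=[
    [0, 0, -0.0015, 0, 0, 0, 0.02],
    [0, 0, -0.001, 0, 0, 0, 0.02],
    [0, 0, 0, 0, 0, 0, 0.02],
  ],
)

```text
time: 7.5
ee_pos: [472.2, 2.4, 32.5]
eef_rot: [0.719, 0.695, 0.0, 0.0]
wrist_force: [-0.6, -1.2, -3.1]
finger_gap: 27.1
```

>>> apply_moves(
  plan=[
    [0, 0, -0.001, 0, 0, 0, 0.02],
    [0, 0, 0, 0, 0, 0, 0.02],
  ],
)

```text
time: 7.67
ee_pos: [472.3, 2.3, 31.3]
eef_rot: [0.719, 0.695, 0.0, 0.0]
wrist_force: [0.9, 0.3, -1.9]
finger_gap: 27.3
```

>>> apply_moves(
  plan=[
    [0, 0, -0.001, 0, 0, 0, 0.02],
    [0, 0, 0, 0, 0, 0, 0.02],
  ],
)

```text
time: 7.83
ee_pos: [472.3, 2.3, 31.2]
eef_rot: [0.719, 0.695, 0.001, -0.0]
wrist_force: [-0.3, 0.6, 8.5]
finger_gap: 26.9
```

>>> apply_moves(
  plan=[
    [0, 0, -0.001, 0, 0, 0, 0.02],
    [0, 0, 0, 0, 0, 0, 0.02],
  ],
)

```text
time: 8.0
ee_pos: [472.3, 2.4, 31.2]
eef_rot: [0.719, 0.695, 0.001, -0.0]
wrist_force: [-3.0, -0.0, 21.2]
finger_gap: 27.5
```

>>> apply_moves(
  plan=[
    [0, 0, 0.002, 0, 0, 0, 0.028],
    [0, 0, 0, 0, 0, 0, 0.045],
    [0, 0, 0, 0, 0, 0, 0.06],
    [0, 0, 0, 0, 0, 0, 0.06],
    [0, 0, 0, 0, 0, 0, 0.06],
    [0, 0, 0.01, 0, 0, 0, 0.06],
    [0, 0, 0.03, 0, 0, 0, 0.06],
    [0, 0, 0.03, 0, 0, 0, 0.06],
    [0, -0.025, 0.02, 0, 0, 0, 0],
    [0, -0.025, 0.02, 0, 0, 0, 0],
  ],
)

```text
time: 8.83
ee_pos: [472.3, -46.8, 142.3]
eef_rot: [0.717, 0.697, 0.0, -0.0]
wrist_force: [0.8, -1.1, 0.1]
finger_gap: 36.8
```

>>> apply_moves(
  plan=[
    [0, -0.025, 0, 0, 0, 0, 0],
    [-0.003, -0.025, 0, 0, 0, 0, 0],
    [0, -0.015, 0, 0, 0, 0, 0],
    [0, 0, 0, 0, 0, 0, 0],
    [0, 0, 0, 0, 0, 0, 0],
    [0, 0, 0, 0, 0, 0, 0],
  ],
)

```text
time: 9.33
ee_pos: [468.9, -111.7, 140.9]
eef_rot: [0.718, 0.696, 0.0, -0.001]
wrist_force: [-0.5, 0.4, -0.8]
finger_gap: 0.1
```

```bash
python3 - <<'E'
from loc import *
s=bot.read_state();print(s["time"],s["ee_pos"],s["eef_rot"],s["finger_gap"],s["wrist_force"])
def edge(n,z=60):
    for r in bot.silhouettes("edge_mid",n)[:1]:
        ct=max(cv2.findContours(r["region"].astype(np.uint8),0,cv2.CHAIN_APPROX_NONE)[0],key=len)
        print(n,r["confidence"],r["bbox"],cv2.minAreaRect(toworld(ct.reshape(-1,2),z,c)[:,:2].astype(np.float32)))
for n in("wrist","top"):
    c=cam(n);im=snap(n,n+"4.png");rects(im,c,n);edge(n)
a=cv2.imread("pics/wrist4.png");b=cv2.imread("pics/top4.png")[150:360,200:480];b=cv2.resize(b,(400,300));a=cv2.resize(a,(400,300))
cv2.imwrite("pics/c4.png",np.hstack([a,b]))
E
```

```text
9.3333 [ 468.92983634 -111.69529516  140.9488431 ] [ 7.18423554e-01  6.95605540e-01  3.53322789e-05 -7.26821682e-04] 0.1429938539829206 [-0.4706065   0.37952118 -0.80955584]
wrist wood [272, 0, 28, 257, 5369] c 447.1 -41.8 size 172.7 15.3 yaw 1.5427
wrist wood [341, 0, 27, 257, 5250] c 494.6 -43.3 size 172.6 15.8 yaw 1.5353
wrist 0.7 [294.7, 0.6, 342.0, 285.1] ((470.0248107910156, -53.10480499267578), (169.3352813720703, 27.91819190979004), 88.1521224975586)
top red [153, 185, 53, 134, 6552] c 538.2 327.5 size 321.0 121.8 yaw 0.1309
top redcap [358, 123, 55, 27, 171] c 866.6 -141.8 size 146.3 10.3 yaw 1.2084
top 0.62 [252.1, 277.2, 286.6, 292.0] ((477.2143859863281, 105.80321502685547), (34.57747268676758, 75.74569702148438), 5.084344387054443)
```

View pics/c4.png

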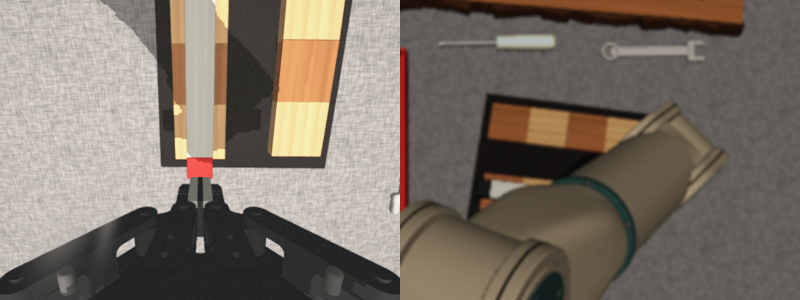

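The straightedge is centred on the near board. In the left half its red cap is at about (200,165), under the closed fingers. I'll press the red end.

>>> apply_moves(
  plan=[
    [-0.0004, -0.001, -0.02, 0, 0, 0, 0],
    [0, 0, -0.03, 0, 0, 0, 0],
    [0, 0, -0.02, 0, 0, 0, 0],
    [0, 0, -0.006, 0, 0, 0, 0],
    [0, 0, 0, 0, 0, 0, 0],
    [0, 0, 0, 0, 0, 0, 0],
  ],
)

```text
time: 10.03
ee_pos: [469.0, -113.8, 65.7]
eef_rot: [0.719, 0.695, -0.0, 0.0]
wrist_force: [0.4, -0.2, 0.3]
finger_gap: -0.3
```

>>> apply_moves(
  plan=[
    [0, 0, -0.001, 0, 0, 0, 0],
    [0, 0, -0.001, 0, 0, 0, 0],
    [0, 0, -0.001, 0, 0, 0, 0],
    [0, 0, 0, 0, 0, 0, 0],
  ],
)

```text
time: 10.37
ee_pos: [469.1, -113.7, 62.8]
eef_rot: [0.719, 0.695, 0.0, 0.0]
wrist_force: [0.2, -0.4, -0.1]
finger_gap: -0.2
```

>>> apply_moves(
  plan=[
    [0, 0, -0.001, 0, 0, 0, 0],
    [0, 0, -0.001, 0, 0, 0, 0],
    [0, 0, 0, 0, 0, 0, 0],
  ],
)

```text
time: 10.62
ee_pos: [468.7, -113.7, 60.3]
eef_rot: [0.719, 0.695, 0.0, -0.0]
wrist_force: [-0.7, -0.0, -0.4]
finger_gap: -0.0
```

>>> apply_moves(
  plan=[
    [0, 0, -0.0007, 0, 0, 0, 0],
    [0, 0, 0, 0, 0, 0, 0],
  ],
)

```text
time: 10.78
ee_pos: [468.8, -113.7, 60.1]
eef_rot: [0.719, 0.695, 0.0, -0.0]
wrist_force: [-1.7, 0.9, 6.6]
finger_gap: 0.0
```

>>> apply_moves(
  plan=[
    [0, 0, -0.0005, 0, 0, 0, 0],
    [0, 0, 0, 0, 0, 0, 0],
  ],
)

```text
time: 10.95
ee_pos: [468.8, -113.8, 60.1]
eef_rot: [0.719, 0.695, 0.001, -0.0]
wrist_force: [-1.8, 1.1, 13.0]
finger_gap: -0.0
```

>>> apply_moves(
  plan=[
    [0, 0, 0.0002, 0, 0, 0, 0],
    [0, 0, 0, 0, 0, 0, 0],
    [0, 0, 0, 0, 0, 0, 0],
    [0, 0, 0, 0, 0, 0, 0],
    [0, 0, 0, 0, 0, 0, 0],
  ],
)

```text
time: 11.37
ee_pos: [468.8, -113.7, 60.1]
eef_rot: [0.719, 0.695, 0.0, -0.0]
wrist_force: [-1.0, 1.2, 10.3]
finger_gap: -0.0
```

>>> apply_moves(
  plan=[
    [0, 0, 0, 0, 0, 0, 0],
    [0, 0, 0, 0, 0, 0, 0],
    [0, 0, 0, 0, 0, 0, 0],
    [0, 0, 0, 0, 0, 0, 0],
    [0, 0, 0, 0, 0, 0, 0],
  ],
)

```text
time: 11.78
ee_pos: [468.8, -113.7, 60.1]
eef_rot: [0.719, 0.695, 0.0, -0.0]
wrist_force: [-0.9, 0.2, 10.3]
finger_gap: 0.1
```

```bash
python3 - <<'E'
from loc import *
s=bot.read_state();print(s["time"],s["ee_pos"],s["wrist_force"]);snap("scene","s5.png")
E
```

```text
11.7833 [ 468.77770272 -113.73953634   60.05863129] [-0.94005066  0.18175607 10.25833162]
```

>>> apply_moves(
  plan=[
    [0, 0, 0.015, 0, 0, 0, 0],
    [0, 0, 0.02, 0, 0, 0, 0],
    [0.001, 0.033, 0, 0, 0, 0, 0],
    [0.001, 0.033, 0, 0, 0, 0, 0],
    [0.001, 0.033, 0, 0, 0, 0, 0],
    [0.001, 0.033, 0, 0, 0, 0, 0],
    [0.001, 0.033, 0, 0, 0, 0, 0],
    [0.001, 0.033, 0, 0, 0, 0, 0],
    [0.0009, 0.033, 0, 0, 0, 0, 0],
    [0, 0, 0, 0, 0, 0, 0],
  ],
)

```text
time: 12.67
ee_pos: [474.9, 125.7, 93.6]
eef_rot: [0.715, 0.699, 0.001, -0.002]
wrist_force: [0.2, 0.2, 0.4]
finger_gap: 0.1
```

>>> apply_moves(
  plan=[
    [0, 0, -0.016, 0, 0, 0, 0],
    [0, 0, -0.01, 0, 0, 0, 0],
    [0, 0, -0.002, 0, 0, 0, 0],
    [0, 0, 0, 0, 0, 0, 0],
    [0, 0, 0, 0, 0, 0, 0],
  ],
)

```text
time: 13.08
ee_pos: [475.7, 116.4, 66.4]
eef_rot: [0.719, 0.695, -0.0, -0.0]
wrist_force: [0.1, -0.5, -0.4]
finger_gap: 0.3
```

>>> apply_moves(
  plan=[
    [0, 0, -0.001, 0, 0, 0, 0],
    [0, 0, -0.001, 0, 0, 0, 0],
    [0, 0, 0, 0, 0, 0, 0],
  ],
)

```text
time: 13.33
ee_pos: [475.8, 117.1, 64.5]
eef_rot: [0.719, 0.695, 0.0, 0.0]
wrist_force: [0.7, 0.2, 0.5]
finger_gap: 0.3
```

>>> apply_moves(
  plan=[
    [0, 0, -0.001, 0, 0, 0, 0],
    [0, 0, -0.001, 0, 0, 0, 0],
    [0, 0, 0, 0, 0, 0, 0],
  ],
)

```text
time: 13.58
ee_pos: [475.6, 117.3, 62.2]
eef_rot: [0.719, 0.695, 0.0, -0.0]
wrist_force: [0.1, -0.1, 0.6]
finger_gap: -0.3
```

>>> apply_moves(
  plan=[
    [0, 0, -0.001, 0, 0, 0, 0],
    [0, 0, -0.0008, 0, 0, 0, 0],
    [0, 0, 0, 0, 0, 0, 0],
  ],
)

```text
time: 13.83
ee_pos: [475.5, 117.3, 60.4]
eef_rot: [0.719, 0.695, -0.0, -0.0]
wrist_force: [0.1, 0.1, -0.7]
finger_gap: -0.1
```

>>> apply_moves(
  plan=[
    [0, 0, -0.0007, 0, 0, 0, 0],
    [0, 0, 0, 0, 0, 0, 0],
  ],
)

```text
time: 14.0
ee_pos: [475.7, 117.2, 60.1]
eef_rot: [0.719, 0.695, 0.0, -0.0]
wrist_force: [-1.3, -0.3, 5.3]
finger_gap: 0.1
```

Contact is at the same height, 60.1 mm, so there is no rock. I'll add about 5 N and hold.

>>> apply_moves(
  plan=[
    [0, 0, -0.0004, 0, 0, 0, 0],
    [0, 0, 0, 0, 0, 0, 0],
    [0, 0, 0, 0, 0, 0, 0],
    [0, 0, 0, 0, 0, 0, 0],
    [0, 0, 0, 0, 0, 0, 0],
  ],
)

```text
time: 14.42
ee_pos: [475.7, 117.3, 60.1]
eef_rot: [0.719, 0.695, 0.0, -0.0]
wrist_force: [-1.4, 0.0, 9.4]
finger_gap: 0.0
```

>>> apply_moves(
  plan=[
    [0, 0, 0, 0, 0, 0, 0],
    [0, 0, 0, 0, 0, 0, 0],
    [0, 0, 0, 0, 0, 0, 0],
    [0, 0, 0, 0, 0, 0, 0],
    [0, 0, 0, 0, 0, 0, 0],
  ],
)

```text
time: 14.83
ee_pos: [475.7, 117.3, 60.1]
eef_rot: [0.719, 0.695, 0.0, -0.0]
wrist_force: [-1.6, -0.1, 10.1]
finger_gap: 0.0
```

```bash
python3 - <<'E'
from loc import *
s=bot.read_state();print(s["time"],s["ee_pos"],s["wrist_force"]);b=snap("scene","s6.png")
a=cv2.imread("pics/s5.png")
f=lambda i:cv2.resize(i[170:290,220:410],None,fx=4,fy=2.4,interpolation=cv2.INTER_CUBIC)
cv2.imwrite("pics/c6.png",np.vstack([f(a),f(b[:,:,::-1])]))
E
```

```text
14.8333 [475.68265274 117.25613683  60.08086359] [-1.64448841 -0.08926818 10.0895316 ]
```

View pics/c6.png

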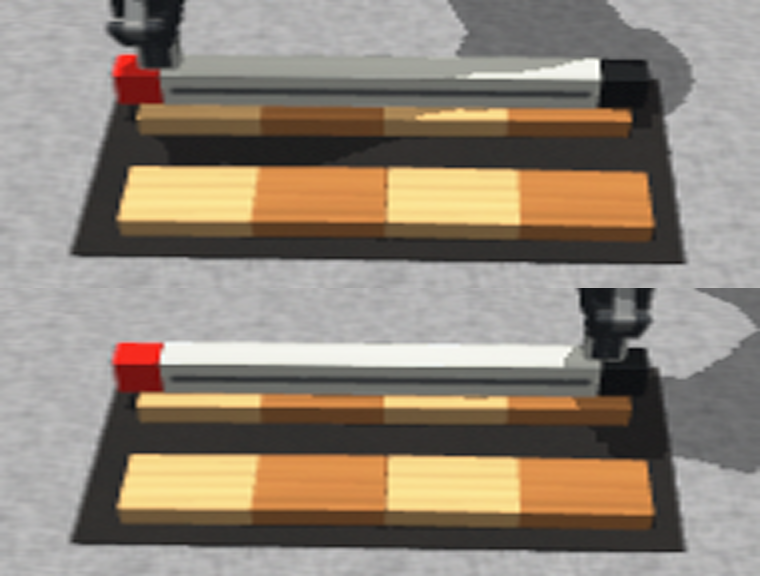

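No movement shows between the two presses, and both ends read 60.1 mm. The near board is flat, so the far board is the bowed one. The straightedge stays where it is, and I'll go to the far board.

>>> apply_moves(
  plan=[
    [0, 0, 0.02, 0, 0, 0, 0],
    [0, 0, 0.03, 0, 0, 0, 0],
    [0.015, -0.012, 0.03, 0, 0, 0, 0.0854],
    [0.02, -0.02, 0.03, 0, 0, 0, 0.0854],
    [0.02, -0.02, 0.02, 0, 0, 0, 0.0854],
    [0.02, -0.02, 0, 0, 0, 0, 0.0854],
    [0.02, -0.02, 0, 0, 0, 0, 0.0854],
    [0.02, -0.02, 0, 0, 0, 0, 0.0854],
    [0, -0.006, 0, 0, 0, 0, 0.0854],
    [0, 0, 0, 0, 0, 0, 0.0854],
  ],
)

```text
time: 15.72
ee_pos: [590.9, -3.7, 189.3]
eef_rot: [0.72, 0.694, -0.001, 0.001]
wrist_force: [-0.5, -0.5, 0.3]
finger_gap: 85.3
```

>>> apply_moves(
  plan=[
    [0, 0, 0, 0, 0, 0, 0.0854],
    [0, 0, 0, 0, 0, 0, 0.0854],
    [0, 0, 0, 0, 0, 0, 0.0854],
  ],
)

```text
time: 15.97
ee_pos: [589.9, 0.9, 189.2]
eef_rot: [0.718, 0.696, 0.0, -0.001]
wrist_force: [0.9, 0.2, 0.0]
finger_gap: 85.0
```

```bash
python3 - <<'E'
from loc import *
s=bot.read_state();print(s["time"],s["ee_pos"],s["eef_rot"],s["finger_gap"])
m=R.from_quat(s["eef_rot"]).as_matrix();print("tooly",np.arctan2(m[1,1],m[0,1]))
c=cam("wrist");im=snap("wrist","w7.png");rects(im,c,"wrist")
E
```

```text
15.9667 [589.85976004   0.93805976 189.15814247] [ 7.18044042e-01  6.95997215e-01  2.05843652e-06 -7.94404978e-04] 84.96739372829943
tooly -0.031179564123012093
wrist wood [518, 433, 48, 44, 1434] c 814.9 -271.5 size 81.7 42.3 yaw -1.0356
wrist redcap [610, 321, 30, 53, 462] c 877.5 -128.7 size 56.6 10.3 yaw 1.2164
wrist redcap [196, 352, 19, 34, 281] c 475.4 -139.3 size 41.4 9.1 yaw 1.057
wrist white [76, 433, 65, 47, 1978] c 352.5 -243.2 size 70.4 61.0 yaw -0.0138
```

View pics/w7.png

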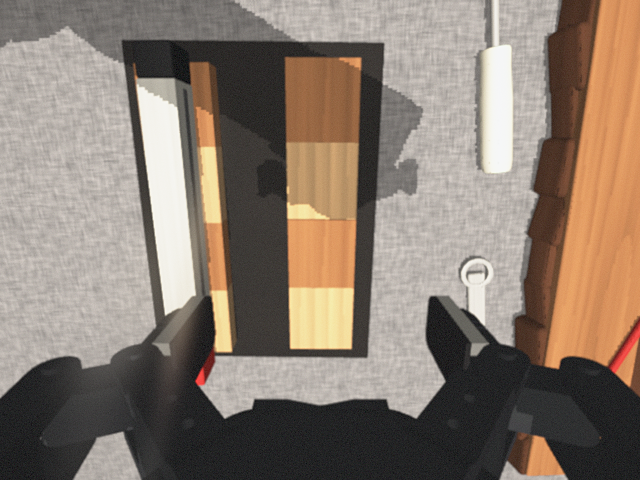

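```bash
python3 - <<'E'
from loc import *
c=cam("wrist");w=toworld([(286,57),(362,58),(354,349.5),(289.5,349.5)],24,c);print(w.round(1),w.mean(0))
a=(w[0]+w[1])/2;b=(w[2]+w[3])/2;print(np.arctan2(*(a-b)[1::-1]))
print(topix([[648,0,10],[648,-60,10]],c))
E
```

```text
[[ 566.4  133.7   24. ]
 [ 626.4  131.1   24. ]
 [ 618.6 -129.7   24. ]
 [ 555.2 -127.9   24. ]] [591.6505298    1.79499922  24.        ]
1.5346032929906517
[[383.77100158 216.38718894]
 [382.69756087 277.19833106]]
```

>>> apply_moves(
  plan=[
    [0.0015, 0.0008, -0.02, 0, 0, -0.005, 0.0854],
    [0, 0, -0.035, 0, 0, 0, 0.0854],
    [0, 0, -0.035, 0, 0, 0, 0.0854],
    [0, 0, -0.035, 0, 0, 0, 0.0854],
    [0, 0, -0.025, 0, 0, 0, 0.0854],
    [0, 0, -0.015, 0, 0, 0, 0.0854],
    [0, 0, -0.01, 0, 0, 0, 0.0854],
    [0, 0, 0, 0, 0, 0, 0.0854],
    [0, 0, 0, 0, 0, 0, 0.0854],
  ],
)

```text
time: 16.77
ee_pos: [592.3, 0.3, 14.7]
eef_rot: [0.72, 0.694, 0.0, 0.0]
wrist_force: [0.5, 0.8, -0.6]
finger_gap: 85.8
```

>>> apply_moves(
  plan=[
    [0, 0, -0.007, 0, 0, 0, 0.0854],
    [0, 0, -0.003, 0, 0, 0, 0.0854],
    [0, 0, 0, 0, 0, 0, 0.0854],
    [0, 0, 0, 0, 0, 0, 0.07],
  ],
)

```text
time: 17.1
ee_pos: [592.4, 0.1, 4.8]
eef_rot: [0.72, 0.694, 0.0, 0.0]
wrist_force: [-0.2, 0.0, -0.8]
finger_gap: 75.5
```

>>> apply_moves(
  plan=[
    [0, 0, 0, 0, 0, 0, 0.066],
    [0, 0, 0, 0, 0, 0, 0.062],
    [0, 0, 0, 0, 0, 0, 0.06],
    [0, 0, 0, 0, 0, 0, 0.055],
    [0, 0, 0, 0, 0, 0, 0.055],
    [0, 0, 0, 0, 0, 0, 0.055],
    [0, 0, 0, 0, 0, 0, 0.055],
  ],
  force=40,
)

```text
time: 17.68
ee_pos: [591.9, 0.1, 4.9]
eef_rot: [0.72, 0.694, 0.0, -0.0]
wrist_force: [-2.5, 0.7, 5.4]
finger_gap: 58.8
```

>>> apply_moves(
  plan=[
    [0, 0, 0.01, 0, 0, 0, 0.055],
    [0, 0, 0.03, 0, 0, 0, 0.055],
    [0, 0, 0.035, 0, 0, 0, 0.055],
    [0, 0, 0.035, 0, 0, 0, 0.055],
    [-0.0046, 0.0273, 0, 0, 0, -0.117, 0.055],
    [-0.0046, 0.0273, 0, 0, 0, -0.117, 0.055],
    [-0.0046, 0.0273, 0, 0, 0, -0.117, 0.055],
    [-0.0046, 0.0273, 0, 0, 0, -0.117, 0.055],
    [-0.0046, 0.0273, 0, 0, 0, -0.117, 0.055],
    [-0.0046, 0.0273, 0, 0, 0, -0.117, 0.055],
  ],
)

```text
time: 18.52
ee_pos: [564.1, 165.5, 114.8]
eef_rot: [0.916, 0.401, 0.0, -0.0]
wrist_force: [-0.3, 0.4, -2.7]
finger_gap: 59.4
```

>>> apply_moves(
  plan=[
    [-0.0046, 0.0273, 0, 0, 0, -0.117, 0.055],
    [-0.0046, 0.0273, 0, 0, 0, -0.117, 0.055],
    [-0.0046, 0.0273, 0, 0, 0, -0.117, 0.055],
    [-0.0046, 0.0273, 0, 0, 0, -0.117, 0.055],
    [-0.0046, 0.0273, 0, 0, 0, -0.117, 0.055],
    [-0.005, 0.0269, 0, 0, 0, -0.117, 0.055],
    [0, 0, 0, 0, 0, 0, 0.055],
    [0, 0, 0, 0, 0, 0, 0.055],
    [0, 0, 0, 0, 0, 0, 0.055],
    [0, 0, 0, 0, 0, 0, 0.055],
  ],
)

```text
time: 19.35
ee_pos: [536.9, 325.9, 114.8]
eef_rot: [0.998, 0.064, 0.0, 0.0]
wrist_force: [-0.4, -0.1, -2.4]
finger_gap: 58.7
```

```bash
python3 - <<'E'
from loc import *
s=bot.read_state();print(s["time"],s["ee_pos"],s["eef_rot"],s["finger_gap"],s["wrist_force"],s["moment"],s["joints"].round(2))
m=R.from_quat(s["eef_rot"]).as_matrix();print("tooly",np.arctan2(m[1,1],m[0,1]))
c=cam("wrist");im=snap("wrist","w8.png");rects(im,c,"wrist")
b=snap("scene","s8.png")[:,:,::-1]
cv2.imwrite("pics/c8.png",np.hstack([cv2.resize(im[:,:,::-1],(400,300)),cv2.resize(b[120:360,320:640],(400,300))]))
E
```

```text
19.35 [536.91331152 325.89580589 114.76840247] [9.97967694e-01 6.37209514e-02 2.02652006e-04 2.83886239e-04] 58.738182377372844 [-0.43251883 -0.1465665  -2.40274957] [-0.03131655  0.06040329 -0.01688694] [-1.11  0.97  0.99  1.7  -0.94  1.02 -1.22]
tooly -1.4432681239555833
wrist wood [545, 308, 95, 51, 2647] c 497.6 116.7 size 70.9 41.4 yaw -1.2902
wrist red [208, 0, 31, 288, 3280] c 586.1 391.2 size 173.9 8.3 yaw 0.1337
wrist redcap [237, 360, 12, 51, 336] c 425.4 369.0 size 43.1 6.4 yaw 0.1373
wrist redcap [394, 367, 5, 45, 109] c 436.5 256.3 size 38.2 2.3 yaw 0.1553
wrist white [613, 369, 27, 57, 840] c 448.1 82.6 size 52.9 19.4 yaw 0.3767
wrist white [460, 412, 71, 68, 2370] c 387.5 174.7 size 89.8 30.1 yaw 0.7655
```

View pics/c8.png

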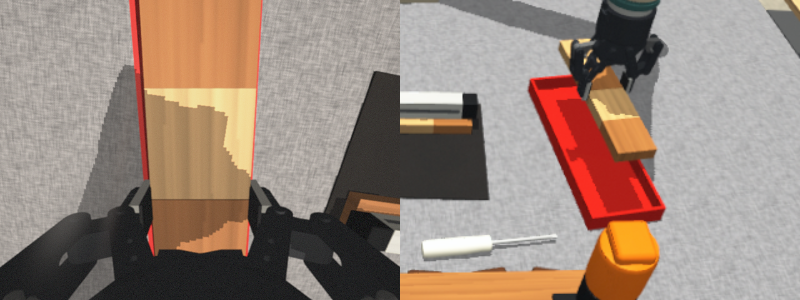

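The board hangs centred over the tray: walls show on both sides in the left half, and the board is parallel to the tray in the right half. I'll lower it.

>>> apply_moves(
  plan=[
    [0, 0.0014, -0.02, 0, 0, 0.003, 0.055],
    [0, 0, -0.03, 0, 0, 0, 0.055],
    [0, 0, -0.025, 0, 0, 0, 0.055],
    [0, 0, -0.015, 0, 0, 0, 0.055],
    [0, 0, -0.01, 0, 0, 0, 0.055],
    [0, 0, -0.004, 0, 0, 0, 0.055],
    [0, 0, 0, 0, 0, 0, 0.055],
    [0, 0, 0, 0, 0, 0, 0.055],
  ],
)

```text
time: 20.12
ee_pos: [537.5, 328.4, 11.4]
eef_rot: [0.998, 0.066, 0.001, -0.0]
wrist_force: [0.1, -0.0, -1.5]
finger_gap: 59.4
```

>>> apply_moves(
  plan=[
    [0, 0, -0.0015, 0, 0, 0, 0.055],
    [0, 0, -0.0015, 0, 0, 0, 0.055],
    [0, 0, 0, 0, 0, 0, 0.055],
  ],
)

```text
time: 20.37
ee_pos: [536.7, 328.9, 7.9]
eef_rot: [0.998, 0.066, 0.0, -0.0]
wrist_force: [0.5, -0.2, -1.7]
finger_gap: 59.0
```

>>> apply_moves(
  plan=[
    [0, 0, -0.001, 0, 0, 0, 0.055],
    [0, 0, 0, 0, 0, 0, 0.055],
  ],
)

```text
time: 20.53
ee_pos: [536.5, 328.8, 6.5]
eef_rot: [0.998, 0.066, 0.0, -0.0]
wrist_force: [0.3, 0.9, -2.5]
finger_gap: 58.9
```

>>> apply_moves(
  plan=[
    [0, 0, -0.001, 0, 0, 0, 0.055],
    [0, 0, 0, 0, 0, 0, 0.055],
  ],
)

```text
time: 20.7
ee_pos: [536.7, 328.8, 6.0]
eef_rot: [0.998, 0.066, 0.0, -0.0]
wrist_force: [-1.5, 0.3, 2.5]
finger_gap: 58.7
```

>>> apply_moves(
  plan=[
    [0, 0, 0.0005, 0, 0, 0, 0.062],
    [0, 0, 0, 0, 0, 0, 0.067],
    [0, 0, 0, 0, 0, 0, 0.067],
    [0, 0, 0, 0, 0, 0, 0.067],
    [0, 0, 0.01, 0, 0, 0, 0.067],
    [0, 0, 0.03, 0, 0, 0, 0.067],
    [0, 0, 0.035, 0, 0, 0, 0.067],
    [0, 0, 0.035, 0, 0, 0, 0.067],
    [0, 0, 0.035, 0, 0, 0, 0.067],
    [0, 0, 0.02, 0, 0, 0, 0.067],
  ],
)

```text
time: 21.53
ee_pos: [538.3, 328.4, 175.7]
eef_rot: [0.998, 0.065, 0.002, -0.001]
wrist_force: [-0.3, 0.3, -0.6]
finger_gap: 66.5
```

>>> apply_moves(
  plan=[
    [-0.01, 0.035, 0.02, 0, 0, 0, 0.067],
    [-0.01, 0.035, 0.02, 0, 0, 0, 0.067],
    [-0.01, 0.035, 0, 0, 0, 0, 0.067],
    [-0.01, 0.035, 0, 0, 0, 0, 0.067],
    [0, 0, 0, 0, 0, 0, 0.067],
    [0, 0, 0, 0, 0, 0, 0.067],
  ],
)

```text
time: 22.03
ee_pos: [494.8, 471.4, 210.9]
eef_rot: [0.998, 0.069, -0.0, -0.0]
wrist_force: [-0.0, -0.2, -0.7]
finger_gap: 66.9
```

```bash
python3 - <<'E'
from loc import *
s=bot.read_state();print(s["time"],s["ee_pos"],s["finger_gap"],s["wrist_force"])
b=snap("scene","s9.png")[:,:,::-1];t=snap("top","t9.png");rects(t,cam("top"),"top")
cv2.imwrite("pics/c9.png",np.hstack([cv2.resize(t[150:360,140:420,::-1],(400,300)),cv2.resize(b[140:380,220:540],(400,300))]))
E
```

```text
22.0333 [494.77500593 471.44248545 210.86274627] 66.89728280035894 [-0.02414041 -0.24205597 -0.65516182]
top wood [166, 198, 28, 109, 2855] c 535.9 327.8 size 261.4 63.6 yaw 0.1356
top red [153, 185, 53, 134, 3899] c 538.2 327.5 size 321.0 121.8 yaw 0.131
top redcap [358, 123, 55, 27, 171] c 866.7 -141.9 size 146.3 10.5 yaw 1.2084
top redcap [365, 289, 11, 15, 139] c 467.7 -130.3 size 32.7 23.2 yaw 0.064
top white [265, 278, 99, 23, 1072] c 473.0 0.7 size 231.4 25.2 yaw 1.5351
```

View pics/c9.png

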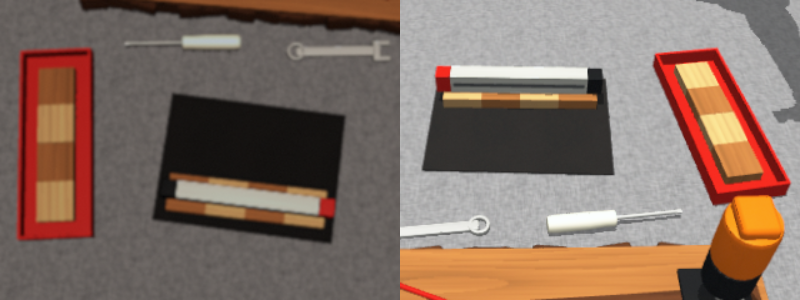

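The board lies flat and centred in the tray, the straightedge is level on the flat board, and the tools are undisturbed. I'll hand the job in.

```bash
python3 -c "
from workcell import bot
print(bot.finish_job())"
```

```text
the job is handed in; nothing more can be done
None
```

The job is handed in: the far board, judged to be the bowed one, lies flat in the red tray. The near, flat board is still on the mat with the straightedge resting level on it.

- **Check:** I laid the straightedge on the near board, let go, and pressed the red end and then the black end. Each press settled at about 10 N for more than half a second; the red end briefly reached 13 N. Both ends read 60.1 mm, so it did not rock and the near board is flat. I did not test the far board directly.
- **Final pictures:** The board in the tray measured within about 2 mm of the tray's centre and 0.005 rad of its direction. The screwdriver and wrench looked undisturbed.
- **Time and forces:** About 22 s of robot time when handed in. The highest force I read was 21 N, when setting the straightedge down.
- **Disagreements:** The camera estimates of the near board's x position differed by about 3–4 mm, because side faces showed in the pictures. I used about 472.5 mm, and the wrist view after release confirmed the straightedge was centred. No check failed.

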